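Find the slip angle of a display board

ROBOT

A 7-joint arm with a two-finger parallel gripper is mounted at the origin on the work surface. World frame = base frame: x ahead of the robot, y to its left, z up, the work surface at z = 0. Lengths are in mm, angles in rad, forces in N, time in s.
With the tool pointing down it reaches from about 425 to 950 mm from the base axis. Payload 16.7 kg.
Tool frame: the origin (TCP) lies at the very end of the fingers, on their centre line; the grasp point (between the pads) lies 19 mm behind it; z points along the fingers, y is the line along which they close (so a half turn about z gives the same grasp; the last joint's range is limited). The gripper opens to 94 mm and grips with 3 to 60 N. Pads are 16 mm wide; open, the fingers measure 119 mm over their backs; the gripper's body (75 mm by 177 mm) begins 78 mm behind the grasp point.
Start: joints at [1.151, 0.426, 0.074, 1.606, -0.034, 1.111, -0.067], TCP at [179.884, -650.549, 182.967] pointing down, gripper open.
Joint ranges: [-2.85, 2.85], [-0.5, 2.14], [-1.23, 1.37], [0.21, 2.46], [-1.02, 4.16], [0.16, 2.05], [-2.73, 2.73]. Speed limits (rad/s): [1.89, 1.89, 2.39, 2.39, 3.01, 3.01, 3.01].

INTERFACE

Orientations are given as a rotation vector (axis times angle).
In Python, from plant import r, vision, close_job gives the robot as it stands.
- The arm moves only by the tool jog_arm, never from a script. Its argument "deltas" is a list of rows, each a list of 6 numbers: the shift along the tool's x, y, z in cm, then the turn, a rotation vector about the tool's x, y, z in rad. In form: [[x, y, z, rx, ry, rz], ...]. A call has 1 to 5 rows; each row is the pose to reach, as a shift and turn from the pose commanded when the call began, along the tool's axes at that moment; what a row does not reach only later rows make up. A row lasts 1/8 s, in which the tool goes at most 62.5 mm and 10.7 degrees, less where a joint would pass 70% of its speed; a pose out of reach is approached as far as the arm can. A call with a gripper value outside its range is refused whole. "jaw" is the closure, from 0 (fully open) to 1 (shut), set as the call begins (left out, the last holds). The fingers move at their own pace and stop on an object; "grip_force" is the grip in N (left out, the last holds). Time passes only in rows, so rows that repeat a pose let the fingers close. It gives the time, the measured TCP pose, the force, the opening and the grip force at its end, in the units of the state.
- r.observe(): the state, without advancing time (a new reading comes with each control period).
- vision.snapshot(name): name is "scene" or "side" or "wrist"; returns a dict with "pixels" (384x512x3 uint8, red, green, blue), "fx", "fy", "cx", "cy" (pixels), "dist_coeffs" ([k1, k2, p1, p2, k3] as OpenCV has them; the pictures are not rectified), "rvec" (rotation vector, rad) and "tvec" (3), from world to camera coordinates, as OpenCV has them. Camera axes: x right, y down, z forward; pixel columns grow to the right and rows downward; lengths in mm; the calibration is good to about 2 mm. A picture is of the moment at which its call begins. There is no depth.
- close_job(): hands the job in; it is judged then, once.
The state is a dict: "clock": time; "joint_positions": joint angles; "joint_vel": joint speeds; "effort": joint torques, N m; "eef_pos": TCP position; "orientation": TCP orientation; "force": force on the tool from outside, world axes, zero at the start; "ft_torque": the same for the moment, N m; "gripper_width": opening from 0.0 (shut) to 1.0 (fully open); "finger_force": force on a finger pad.
Only numpy, scipy, OpenCV 4.12 (cv2) and the standard library are available. Lean on these libraries where they do the work, as an engineer would, in place of code of your own. Each camera call takes 0.05 s, during which the arm holds its last target. There are 200 camera calls.

TASK

Find out how steep this display board can stand: raise its handle end slowly, with a light grip and without touching the books, until the thin paperback slides right down to the ledge, and stop there while the thicker hardback still stays where it lies. Leave the board at that angle (do not let it back down), then swing the pointer arm beside it down until it is parallel with the board, so the angle is noted, and let go. Leave the other things on the table alone.

Things in the scene. Friction and masses are not known exactly. Their poses are not given: they have to be found in the camera images.
- stand: The fixed display stand: light wooden base plate 310 x 310 x 18 mm carrying the hinged board and the pointer arm. Origin on the table surface; z up, its +y points from the board's handle end to the hinge end, its +x to the side where the pointer arm is. Both hinges lie on one level axis along its x, 130 mm to +y of the origin and 55 mm up. It stands turned by up to 0.25 rad either way.
- board (a joint): Angle (rad) of the smooth wooden board: 0 lying level, growing as its handle end is lifted, at most 0.9. The board is 200 mm wide (x), 270 mm long from the hinge, 12 mm thick. Its hinge is stiff: lifting at the handle takes about 11 N and the board stays at any angle where it is left.
- board_hinge (a point): Point on the board's hinge axis, in the middle of its width, level with the board's top face. This frame tilts with the board: x along the hinge axis, y along the board from handle end to hinge, z out of its top face. A ledge 12 mm high across the board near the hinge has its upper face at y = -15 mm: a book 120 mm long lying against it has its centre at y = -75 mm.
- board_handle (a point): Middle of the board's handle: a round steel bar 14 mm thick, 100 mm long between its posts along x, its axis 35 mm above the board's top face and 255 mm from the hinge axis. It can be pinched across from above and turns in the grip; hold it with about 12 to 25 N per finger, as more than 30 N bends its posts.
- pointer (a joint): Angle (rad) of the pointer arm: 0 level, growing upward, measured like the board's so that equal values mean parallel. It starts steep (0.75 to 1.0). Its hinge is stiff: it moves with about 2.5 N at the stud and stays where it is left.
- pointer_stud (a point): Middle of the aluminium stud at the pointer's tip: a round stud 14 mm thick, 45 mm long, standing out to the stand's +x, 240 mm from the hinge axis; this point lies 164 mm to the stand's +x of board_hinge. Can be pinched across from above (about 6 N per finger; more than 20 N bends it) or pushed. The arm itself is a bar 10 x 14 mm, 250 mm long, 36 mm beside the board's edge, with a small graduated arc of 110 mm radius behind it.
- paperback: Thin paperback, 80 x 120 x 12 mm, 0.12 kg, pale glossy cover, lying flat on the board with its length along the slope. Origin at the centre of its underside. It lets go at some board angle between about 15 and 25 degrees, different each time.
- hardback: Thicker cloth-bound book, 80 x 120 x 26 mm, 0.24 kg, lying flat on the board beside the paperback (either side). Origin at the centre of its underside. It grips better: it lets go 4 to 6 degrees later than the paperback.
- bookend: Grey steel L-shaped bookend 110 x 90 x 140 mm, loose on the table, to be left alone.
- mug: White mug, 80 mm across and 90 mm high, to be left alone.
- loupe: Small black stand magnifier, 44 mm across and 45 mm high, to be left alone.
- eraser: White eraser 55 x 22 x 13 mm, to be left alone.
- tape_measure: Grey tape measure 70 x 65 x 35 mm, to be left alone.
- novel: Blue book 130 x 200 x 30 mm lying on the table, to be left alone.
- pen_pot: Dark steel pot, 72 mm across and 100 mm high, to be left alone.

How it is judged:
By the outcome, as a careful person would: the job done as asked, in the order asked, and still so for the second after the job is handed in, with the robot touching nothing.
It also fails if it takes over 58 s, if anything falls off the work surface, if the arm or the gripper's body presses on something with over 40 N, if the wrist force passes 120 N, or if a joint passes its speed limit or range.

## Working session

There is one attempt and no reset: what is moved stays moved. The work goes in short steps, Python scripts to look and compute and a tool call to move; the robot and the scene stay as the last step left them, time stands still between calls to the robot, and variables do not carry over. Pictures are saved under pics/ and viewed, at most 10 in all, crops included, and the job is handed in when it is done.

Besides the shell and the picture viewer there is one more tool, called after ">>>" in YAML: its name, and indented under it one key for each argument. jog_arm: Moves the arm, as the interface text tells. Its arguments: {"type":"object","properties":{"deltas":{"type":"array"},"jaw":{"type":"number"},"grip_force":{"type":"number"}},"required":["deltas"]}

```bash
mkdir -p pics; ls
cat > h.py <<'E'
import numpy as np, cv2
from scipy.spatial.transform import Rotation as R
from plant import r, vision, close_job
def snap(n,f=None):
    s=vision.snapshot(n)
    if f: cv2.imwrite('pics/'+f,s['pixels'][:,:,::-1])
    return s
def cal(s):
    K=np.array([[s['fx'],0,s['cx']],[0,s['fy'],s['cy']],[0,0,1.]])
    return K,np.array(s['dist_coeffs'],float),np.array(s['rvec'],float),np.array(s['tvec'],float)
def proj(s,P):
    K,d,rv,t=cal(s)
    return cv2.projectPoints(np.array(P,float).reshape(-1,1,3),rv,t,K,d)[0].reshape(-1,2)
def ray(s,uv):
    K,d,rv,t=cal(s); M=cv2.Rodrigues(rv)[0]
    n=cv2.undistortPoints(np.array(uv,float).reshape(-1,1,2),K,d).reshape(-1,2)
    D=np.c_[n,np.ones(len(n))]@M
    return -M.T@t.ravel(),D
def onz(s,uv,z):
    c,D=ray(s,uv); return c+D*((np.array(z)-c[2])/D[:,2])[:,None]
E
python3 - <<'E'
from h import *
import pickle
o=r.observe();print({k:np.round(v,3) for k,v in o.items()})
S={}
for n in('scene','side'):
    S[n]=snap(n); 
    cv2.imwrite(f'pics/{n}0.png',cv2.resize(S[n]['pixels'][:,:,::-1],(800,600)))
    c,_=ray(S[n],[[256,192]]);print(n,c.round(),onz(S[n],[[256,192]],0).round())
pickle.dump(S,open('S0.pkl','wb'))
E
```

```text
pics
{'clock': np.float64(0.0), 'joint_positions': array([ 1.151,  0.427,  0.074,  1.607, -0.034,  1.111, -0.067]), 'joint_vel': array([ 0.002, -0.001,  0.001, -0.001,  0.   ,  0.002,  0.   ]), 'effort': array([ 0.0000e+00, -9.3583e+01,  3.6670e+00, -4.5421e+01, -4.9000e-02,
        2.0000e-02,  0.0000e+00]), 'eef_pos': array([ 179.74 , -650.111,  182.239]), 'orientation': array([-3.112, -0.422,  0.   ]), 'force': array([ 0.647, -0.582, -0.002]), 'ft_torque': array([-0.009, -0.018,  0.031]), 'finger_force': np.float64(0.0), 'gripper_width': np.float64(1.002)}
scene [1584.  179.  824.] [[396. -35.   0.]]
side [ 282. -807.  767.] [[581.  95.   0.]]
```

View pics/scene0.png

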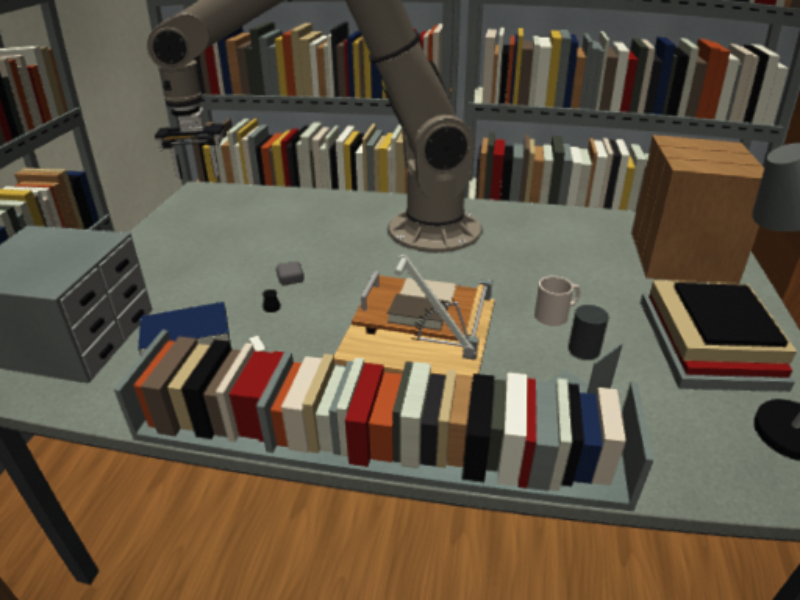

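View pics/side0.png

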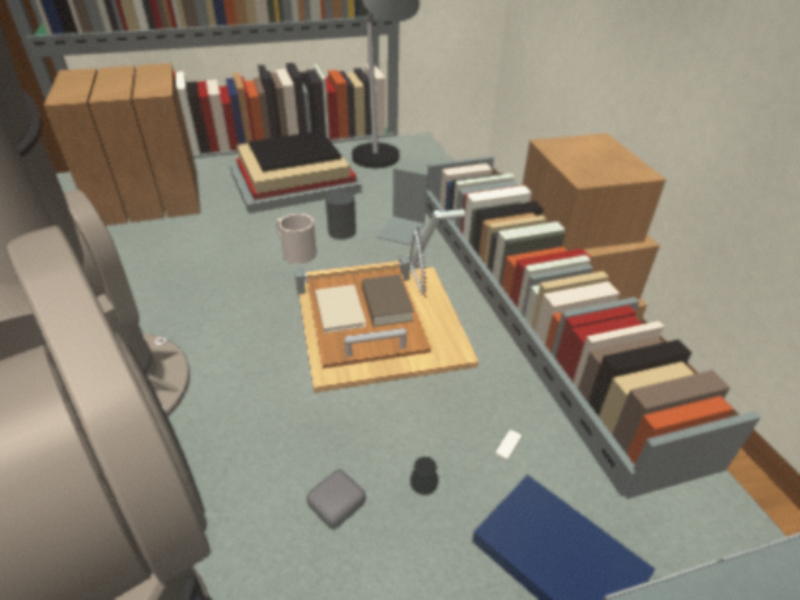

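The scene view shows the stand centred near (430,310). In the side view the base-plate corners are near (314,388), (476,364) and (434,268), and the handle runs (347,345)-(405,333). The paperback is left of the hardback, and the pointer is on the right.

Run:
```python
from h import *
import pickle
S=pickle.load(open('S0.pkl','rb'))
a=S['side']['pixels'][115:260,180:320,::-1]; b=S['scene']['pixels'][155:245,205:325,::-1]
A=cv2.resize(a,None,fx=4,fy=4,interpolation=cv2.INTER_CUBIC);cv2.imwrite('pics/c1.png',A)
k=1/1.5625
p=np.array([[314,386],[476,362],[434,268]])*k
P=onz(S['side'],p,18);print(P.round(),[np.linalg.norm(P[i]-P[i+1]) for i in(0,1)])
print(onz(S['side'],np.array([[347,340],[405,332]])*k,90).round())
```

```text
[[ 354. -115.   18.]
 [ 655. -142.   18.]
 [ 684.  163.   18.]] [np.float64(301.9623065839618), np.float64(305.8475084558782)]
[[ 423.  -91.   90.]
 [ 527. -100.   90.]]
```

View pics/c1.png

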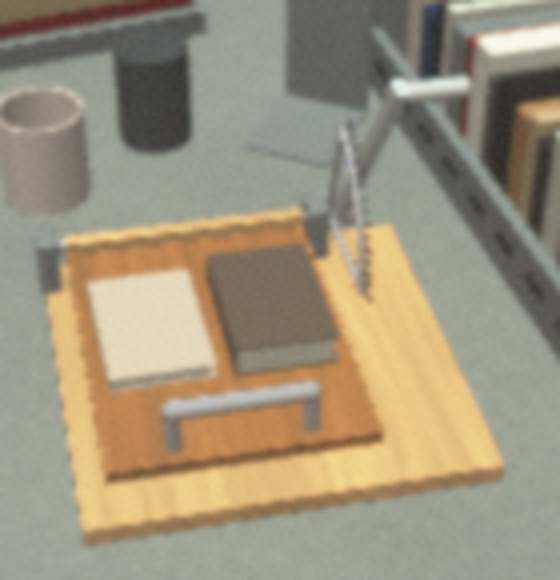

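The crop shows plate corners (84,530), (502,470) and (390,228), bar axis (165,409)-(318,389), and the stud (398,90)-(467,86). I'll fit the stand pose to these.

```bash
cat > fit.py <<'E'
from h import *
import pickle
from scipy.optimize import least_squares
S=pickle.load(open('S0.pkl','rb'))['side']
uv=np.array([[84,529],[502,470],[390,228],[165,409],[318,389],[398,90],[467,86]])/4+[180,115]
def W(x,y,yaw,P): 
    P=np.array(P,float); c,s=np.cos(yaw),np.sin(yaw)
    return P@np.array([[c,s,0],[-s,c,0],[0,0,1]])+[x,y,0]
def stud(bx,a,dx=0,z0=0): return [bx+164+dx,130-240*np.cos(a),55+240*np.sin(a)+z0]
def model(q):
    x,y,yaw,bx,a=q
    return W(x,y,yaw,[[-155,-155,18],[155,-155,18],[155,155,18],[bx-50,-125,90],[bx+50,-125,90],stud(bx,a,-22),stud(bx,a,22)])
f=least_squares(lambda q:(proj(S,model(q))-uv).ravel(),[510,20,-.09,-30,.85])
if __name__=='__main__':
    print(f.x.round(3),f.fun.reshape(-1,2).round(1).tolist())
    x,y,yaw,bx,a=f.x
    H=W(x,y,yaw,[[bx,-125,90],[bx,130,55],stud(bx,a)]);print(H.round(1))
    o=r.observe();M=R.from_rotvec(o['orientation']);print(M.as_matrix().round(3))
    for t in (H[0]+[0,0,70],):
        print('delta tool cm',(M.inv().apply(t-o['eef_pos'])/10).round(2))
    for tx in (yaw,yaw+np.pi):
        # tool y along stand y
        T=R.from_euler('z',tx)*R.from_rotvec([np.pi,0,0])
        print((M.inv()*T).as_rotvec().round(3))
E
python3 fit.py
```

```text
[ 5.17871e+02  2.52400e+01 -8.10000e-02 -3.55460e+01  9.61000e-01] [[-1.0, 0.4], [0.8, -1.1], [0.2, -1.2], [0.8, 0.7], [-2.0, 0.7], [1.7, 0.2], [-0.4, -0.4]]
[[472.3 -96.5  90. ]
 [492.9 157.7  55. ]
 [645.3   7.5 251.8]]
[[ 0.964  0.266 -0.   ]
 [ 0.266 -0.964  0.001]
 [-0.    -0.001 -1.   ]]
delta tool cm [ 42.95 -45.57   2.28]
[-0.001  0.     0.351]
[-0.000e+00 -1.000e-03 -2.791e+00]
```

>>> jog_arm:
  deltas:
    - [4.3, -4.55, 0.2, 0, 0, 0.07]
    - [8.6, -9.1, 0.4, 0, 0, 0.14]
    - [12.9, -13.7, 0.6, 0, 0, 0.21]
    - [17.2, -18.2, 0.9, 0, 0, 0.28]
    - [21.5, -22.8, 1.1, 0, 0, 0.351]
  jaw: 0.5
  grip_force: 18

```text
clock: 0.72
eef_pos: [326.4, -372.5, 171.9]
orientation: [-3.139, 0.131, 0.0]
force: [1.0, -0.2, -0.1]
gripper_width: 0.522
finger_force: 0.0
```

```bash
cat > go.py <<'E'
from fit import *
import sys
x,y,yaw,bx,a=f.x
def tgt(P):
    o=r.observe();M=R.from_rotvec(o['orientation'])
    T=R.from_euler('z',yaw)*R.from_rotvec([np.pi,0,0])
    print(round(float(o['clock']),2),o['eef_pos'].round(1),'d cm',(M.inv().apply(P-o['eef_pos'])/10).round(2),'rot',(M.inv()*T).as_rotvec().round(3),'F',o['force'].round(1),'w',o['gripper_width'].round(3))
E
python3 -c "
from go import *
tgt(W(x,y,yaw,[[bx,-125,160]])[0])"
```

```text
Traceback (most recent call last):
  File "go.py", line 7, in tgt
    print(round(float(o['clock']),2),o['eef_pos'].round(1),'d cm',(M.inv().apply(P-o['eef_pos'])/10).round(2),'rot',(M.inv()*T).as_rotvec().round(3),'F',o['force'].round(1),'w',o['gripper_width'].round(3))
                                                                                                                                                                                 ^^^^^^^^^^^^^^^^^^^^^^^^
AttributeError: 'float' object has no attribute 'round'
```

```bash
sed -i "s/o\['gripper_width'\].round(3)/round(float(o['gripper_width']),3)/;s/o\['force'\].round/np.array(o['force']).round/" go.py
python3 -c "
from go import *
tgt(W(x,y,yaw,[[bx,-125,160]])[0])"
```

```text
0.72 [ 326.4 -372.5  171.9] d cm [ 12.24 -28.72   1.19] rot [-0.     0.    -0.003] F [ 1.  -0.2 -0.1] w 0.522
```

>>> jog_arm:
  deltas:
    - [2.4, -5.7, 0.2, 0, 0, 0]
    - [4.9, -11.5, 0.5, 0, 0, 0]
    - [7.3, -17.2, 0.7, 0, 0, 0]
    - [9.8, -23, 0.9, 0, 0, 0]
    - [12.2, -28.7, 1.2, 0, 0, 0]

```text
clock: 1.35
eef_pos: [471.3, -96.7, 160.1]
orientation: [3.139, -0.128, 0.001]
force: [1.1, -0.4, 0.0]
gripper_width: 0.499
finger_force: 0.0
```

```bash
python3 -c "
from go import *
s=snap('wrist')
import pickle
cv2.imwrite('pics/w1.png',cv2.resize(s['pixels'][:,:,::-1],(640,480)))
pickle.dump(s,open('w1.pkl','wb'))
H=W(x,y,yaw,[[bx-50,-125,90],[bx+50,-125,90],[bx-100,-140,55],[bx+100,-140,55]])
print((proj(s,H)*1.25).round())
tgt(W(x,y,yaw,[[bx,-125,72]])[0])"
```

```text
[[315. 316.]
 [315. 175.]
 [334. 352.]
 [337.  96.]]
1.4 [474.4 -89.  160. ] d cm [-0.16  0.78  8.8 ] rot [-0.003 -0.002  0.006] F [ 2.2 10.4  1.1] w 0.499
```

View pics/w1.png

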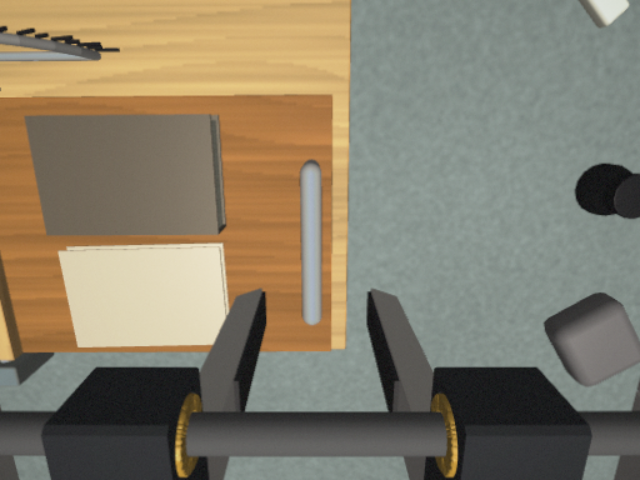

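The wrist view shows the bar at (311,160)-(313,325), within about 2 mm of the fit. The books start about 60 mm from the bar, and the open fingers clear both. Descending.

>>> jog_arm:
  deltas:
    - [0, -0.1, 2, 0, 0, 0]
    - [0, -0.2, 4.5, 0, 0, 0]
    - [0, -0.2, 7, 0, 0, 0]
    - [0, -0.2, 8.7, 0, 0, 0]
    - [0, -0.2, 8.8, 0, 0, 0]

```text
clock: 2.02
eef_pos: [469.8, -96.4, 71.0]
orientation: [-3.139, 0.127, 0.004]
force: [0.3, 0.3, 0.9]
gripper_width: 0.5
finger_force: 0.0
```

```bash
python3 -c "
from go import *
tgt(W(x,y,yaw,[[bx,-123,72]])[0])"
```

```text
2.02 [469.8 -96.4  71. ] d cm [ 0.25 -0.21 -0.1 ] rot [-0.     0.002 -0.   ] F [0.3 0.3 0.9] w 0.5
```

Close lightly on the bar.

>>> jog_arm:
  deltas:
    - [0.2, -0.2, 0, 0, 0, 0]
    - [0.2, -0.2, 0, 0, 0, 0]
    - [0.2, -0.2, 0, 0, 0, 0]
    - [0.2, -0.2, 0, 0, 0, 0]
    - [0.2, -0.2, 0, 0, 0, 0]
  jaw: 1
  grip_force: 18

```text
clock: 2.65
eef_pos: [473.4, -93.6, 72.6]
orientation: [-3.138, 0.127, -0.001]
force: [-1.9, 6.8, 15.2]
gripper_width: 0.074
finger_force: 16.7
```

>>> jog_arm:
  deltas:
    - [0, 0, 0, 0, 0, 0]
    - [0, 0, 0, 0, 0, 0]

```text
clock: 2.9
eef_pos: [473.5, -93.6, 72.8]
orientation: [-3.138, 0.126, -0.002]
force: [-3.2, 7.6, 14.1]
gripper_width: 0.07
finger_force: 15.4
```

The opening of 6.6 mm is too small for a 14 mm bar, so I'll look.

```bash
python3 -c "
from go import *
a=snap('side')['pixels'][150:240,190:310,::-1]; b=snap('wrist')['pixels'][100:384,100:400,::-1]
A=cv2.resize(a,(600,450),interpolation=cv2.INTER_CUBIC)[:, :430]
B=cv2.resize(b,(370,450))
cv2.imwrite('pics/g.png',np.hstack([A,B]))"
```

```text
(no output)
```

View pics/g.png

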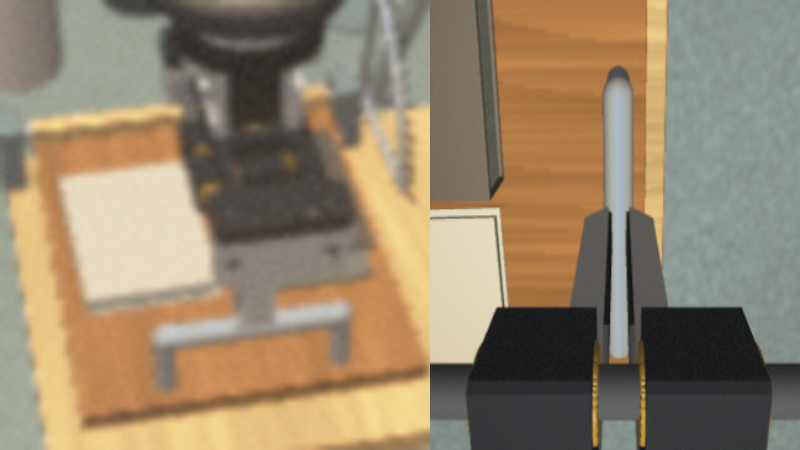

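The side view shows the bar unbroken, with the finger ending on its top at (258,320), so the tips are only pinching the top of the bar. I'll triangulate the bar's height from the two earlier views.

```bash
python3 -c "
from go import *
import pickle
w=pickle.load(open('w1.pkl','rb'))
def tri(s1,u1,s2,u2):
    c1,D1=ray(s1,[u1]);c2,D2=ray(s2,[u2]);D1=D1[0];D2=D2[0]
    k=np.linalg.lstsq(np.c_[D1,-D2],c2-c1,rcond=None)[0]
    p,q=c1+k[0]*D1,c2+k[1]*D2
    return ((p+q)/2).round(1),round(np.linalg.norm(p-q),1)
side=lambda a,b:np.array([a,b])/4+[180,115]
wr=lambda a,b:np.array([a,b])/1.25
print(ray(w,[[256,192]])[0])
print('bar ends',tri(S,side(165,409),w,wr(313,318)),tri(S,side(318,389),w,wr(311,168)))
print('board corners',tri(S,side(107,472),w,wr(333,350)),tri(S,side(381,434),w,wr(333,96)))
print('plate top near edge', onz(w,[wr(346,350),wr(351,10)],18).round(1))
print('model near plate corners',model(f.x)[:2].round())
"
```

```text
[ 553.53563545 -103.52498731  362.5380714 ]
bar ends (array([421.1, -90.5,  90.9]), np.float64(0.7)) (array([527.5, -98.5,  89.6]), np.float64(2.1))
board corners (array([ 374.9, -103.3,   56.1]), np.float64(1.1)) (array([ 571.1, -116.8,   50.9]), np.float64(0.4))
plate top near edge [[ 351.1 -114.9   18. ]
 [ 632.  -135.8   18. ]]
model near plate corners [[ 351. -117.   18.]
 [ 660. -142.   18.]]
```

```bash
python3 -c "
from go import *
w=snap('wrist')
sd=lambda a,b:np.array([a,b])/5+[190,150]
wr=lambda a,b:np.array([100+(a-430)*300/370,100+b*284/450])
for z in(60,66,80,90): print(z,onz(S,[sd(160,332),sd(345,310)],z).round(1).tolist(), onz(w,[wr(618,350),wr(618,85)],z).round(1).tolist())
print('tips proj side',((proj(S,[r.observe()['eef_pos']])-[190,150])*5).round(), 'wrist',proj(w,[r.observe()['eef_pos']]))
tgt(np.zeros(3))
"
```

```text
60 [[430.2, -54.5, 60.0], [538.2, -66.6, 60.0]] [[396.4, -87.3, 60.0], [522.1, -97.4, 60.0]]
66 [[428.9, -60.9, 66.0], [536.0, -72.9, 66.0]] [[400.8, -87.7, 66.0], [523.0, -97.5, 66.0]]
80 [[425.9, -75.8, 80.0], [530.9, -87.6, 80.0]] [[411.2, -88.5, 80.0], [525.2, -97.7, 80.0]]
90 [[423.8, -86.4, 90.0], [527.3, -98.0, 90.0]] [[418.6, -89.2, 90.0], [526.8, -97.9, 90.0]]
tips proj side [[251. 346.]] wrist [[252.58202017 231.49111016]]
3.05 [473.5 -93.6  72.8] d cm [-47.96  -5.52   7.24] rot [-0.001 -0.001  0.   ] F [-3.   7.5 13.1] w 0.074
```

```bash
python3 -c "
from go import *
a=snap('side')['pixels'][185:235,210:275,::-1]; w=snap('wrist')['pixels'][190:345,200:305,::-1]
cv2.imwrite('pics/g2.png',np.hstack([cv2.resize(a,(455,350),interpolation=cv2.INTER_CUBIC),cv2.resize(w,(237,350),interpolation=cv2.INTER_CUBIC)]))
o=r.observe();print(o['joint_positions'],o['eef_pos'])"
```

```text
[ 0.30686196  0.26911534 -0.27931331  2.11781959  0.10462867  0.76635939
 -1.68967582] [473.50486041 -93.62215217  72.81928384]
```

View pics/g2.png

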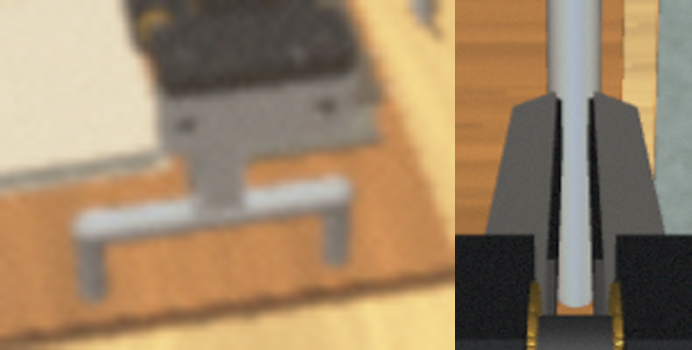

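The enlarged side view shows the finger ending at about the bar's axis, at (218,210), with the lower half of the bar still visible. So the tips reach about 20 mm less far than assumed. I'll open, go about 16 mm lower and regrip.

>>> jog_arm:
  deltas:
    - [0, 0, 0, 0, 0, 0]
    - [0, 0, 0, 0, 0, 0]
    - [0, 0, 0, 0, 0, 0]
    - [0, 0, 0, 0, 0, 0]
  jaw: 0.5

```text
clock: 3.65
eef_pos: [472.9, -94.7, 72.0]
orientation: [-3.139, 0.128, 0.0]
force: [0.0, -0.0, 0.2]
gripper_width: 0.455
finger_force: 0.0
```

```bash
python3 -c "
from go import *
tgt(W(x,y,yaw,[[bx,-123,57]])[0])"
```

```text
3.65 [472.9 -94.7  72. ] d cm [-0.04 -0.02  1.5 ] rot [-0.  0. -0.] F [ 0.  -0.   0.2] w 0.455
```

>>> jog_arm:
  deltas:
    - [0, -0.1, 0.5, 0, 0, 0]
    - [0, -0.1, 1.0, 0, 0, 0]
    - [0, -0.1, 1.4, 0, 0, 0]
    - [0, -0.1, 1.4, 0, 0, 0]

```text
clock: 4.15
eef_pos: [472.7, -93.6, 57.6]
orientation: [-3.139, 0.128, 0.001]
force: [-0.7, -0.2, 0.4]
gripper_width: 0.499
finger_force: 0.0
```

```bash
python3 -c "
from go import *
tgt(W(x,y,yaw,[[bx,-123,57]])[0])
a=snap('side')['pixels'][185:235,210:275,::-1]; w=snap('wrist')['pixels'][150:345,160:345,::-1]
cv2.imwrite('pics/g3.png',np.hstack([cv2.resize(a,(455,350),interpolation=cv2.INTER_CUBIC),cv2.resize(w,(332,350),interpolation=cv2.INTER_CUBIC)]))"
```

```text
4.15 [472.7 -93.6  57.6] d cm [-0.02  0.09  0.06] rot [-0.     0.001 -0.   ] F [-0.7 -0.2  0.4] w 0.499
```

View pics/g3.png

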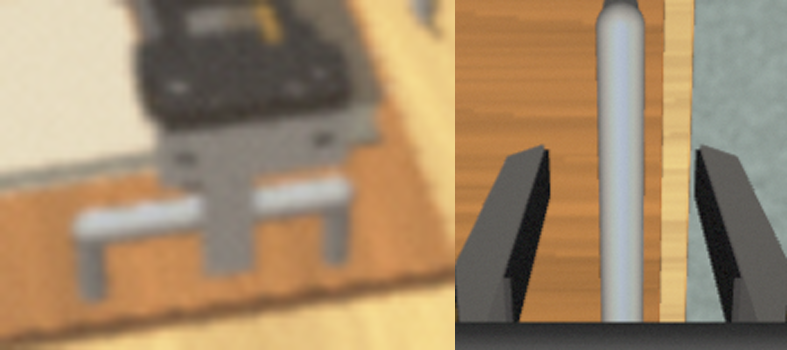

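The near finger now covers the bar and extends below it (tip at about (228,270)). Closing.

>>> jog_arm:
  deltas:
    - [0, 0, 0, 0, 0, 0]
    - [0, 0, 0, 0, 0, 0]
    - [0, 0, 0, 0, 0, 0]
    - [0, 0, 0, 0, 0, 0]
    - [0, 0, 0, 0, 0, 0]
  jaw: 1
  grip_force: 18

```text
clock: 4.88
eef_pos: [473.1, -93.5, 58.1]
orientation: [-3.139, 0.127, -0.0]
force: [-1.0, 2.9, 1.4]
gripper_width: 0.147
finger_force: 18.0
```

Width 13.8 mm matches the 14 mm bar. Start raising.

>>> jog_arm:
  deltas:
    - [0, -0.03, -0.23, 0, 0, 0]
    - [0, -0.07, -0.46, 0, 0, 0]
    - [0, -0.14, -0.92, 0, 0, 0]
    - [0, -0.25, -1.5, 0, 0, 0]
    - [0, -0.42, -2.3, 0, 0, 0]

```text
clock: 5.5
eef_pos: [473.3, -89.3, 81.1]
orientation: [-3.139, 0.127, 0.0]
force: [3.8, 1.3, -12.6]
gripper_width: 0.141
finger_force: 18.0
```

```bash
cat > st.py <<'E'
from go import *
import pickle,sys
# board angle from tool height, next deltas; paperback/hardback near-edge tracking in side view
def ang(z): return np.arcsin((z-58.1+35)/257.4)-.1364
def near(th,bxo,d,h=0):  # stand point at board coords (x from centre, d from hinge)
    return [bx+bxo,130-d*np.cos(th)-h*np.sin(th),55+d*np.sin(th)+h*np.cos(th)]
if __name__=='__main__':
    o=r.observe();th=ang(o['eef_pos'][2])
    s=snap('side');np.save('last.npy',s['pixels'])
    print('t',round(float(o['clock']),2),'deg',np.degrees(th).round(2),'F',np.array(o['force']).round(1),'ff',round(float(o['finger_force']),1),'w',round(float(o['gripper_width']),3))
    q=lambda t:np.array([-np.cos(t+.1364),np.sin(t+.1364)])*257.4
    cmdth=th
    for dd in map(float,sys.argv[1:]):
        d=q(th+np.radians(dd))-q(th);print(dd,'tool y,z cm',(-d/10).round(2))
    # brightness profile along board lines, sampled at d=20..230 every 5mm, both books
    K=cv2.GaussianBlur(s['pixels'],(3,3),0).astype(int)
    for nm,bo in(('pb',PB),('hb',HB)) if 'PB' in globals() else ():
        pass
    for bo in(-80,-65,35,80):
        uv=proj(s,W(x,y,yaw,[near(th,bo,d) for d in range(15,235,6)]))
        print(bo,' '.join(str(K[int(round(v)),int(round(u)),2]) for u,v in uv))
E
python3 st.py 3 5 8
```

```text
t 5.5 deg 5.21 F [  3.8   1.3 -12.6] ff 18.0 w 0.141
3.0 tool y,z cm [-0.34 -1.3 ]
5.0 tool y,z cm [-0.6  -2.16]
8.0 tool y,z cm [-1.05 -3.43]
-80 86 84 85 88 104 136 166 186 188 186 185 183 187 186 185 184 188 187 185 183 180 187 186 184 174 173 154 140 131 119 88 85 85 84 85 84 83
-65 85 85 86 86 97 128 165 185 189 189 190 190 190 190 190 190 190 190 189 189 189 190 189 189 188 178 161 145 126 101 87 84 84 82 81 82 81
35 61 56 54 53 57 64 66 65 62 60 61 65 66 66 67 67 68 63 58 58 78 102 119 121 122 123 123 120 111 110 137 181 158 126 99 84 82
80 68 64 68 68 67 69 68 69 69 66 69 68 68 68 74 76 72 63 58 60 75 97 114 117 127 131 134 130 108 91 84 84 83 84 84 85 85
```

>>> jog_arm:
  deltas:
    - [0, -0.18, -0.69, 0, 0, 0]
    - [0, -0.38, -1.38, 0, 0, 0]
    - [0, -0.59, -2.07, 0, 0, 0]
    - [0, -0.81, -2.75, 0, 0, 0]
    - [0, -1.05, -3.4, 0, 0, 0]

```text
clock: 6.18
eef_pos: [474.1, -79.3, 115.5]
orientation: [3.139, -0.128, -0.0]
force: [1.9, -3.2, -10.3]
gripper_width: 0.14
finger_force: 18.0
```

```bash
python3 - <<'E'
t=open('st.py').read()
i=t.index("    for nm,bo")
t=t[:i]+'''    D=np.arange(10,240,1.)
    def cr(bo,lev,ch=2):
        uv=proj(s,W(x,y,yaw,[near(th,bo,d) for d in D])).astype(np.float32)
        v=cv2.remap(K.astype(np.float32)[:,:,ch],uv[:,:1],uv[:,1:],cv2.INTER_LINEAR).ravel()
        return D[1:][np.diff((v>lev).astype(int))!=0]
    print('pb',cr(-80,130),cr(-65,130),'hb',cr(80,95),cr(70,95))
'''
open('st.py','w').write(t)
E
python3 st.py 0.5 1 1.5
```

```text
t 6.17 deg 13.22 F [  1.9  -3.2 -10.3] ff 18.0 w 0.14
0.5 tool y,z cm [-0.08 -0.21]
1.0 tool y,z cm [-0.16 -0.42]
1.5 tool y,z cm [-0.25 -0.63]
pb [ 39. 185.] [ 38. 185.] hb [ 74. 190.] [ 73. 198.]
```

>>> jog_arm:
  deltas:
    - [0, -0.05, -0.13, 0, 0, 0]
    - [0, -0.1, -0.26, 0, 0, 0]
    - [0, -0.15, -0.39, 0, 0, 0]
    - [0, -0.2, -0.52, 0, 0, 0]
    - [0, -0.25, -0.63, 0, 0, 0]

```text
clock: 6.85
eef_pos: [474.3, -77.1, 121.2]
orientation: [3.139, -0.128, -0.001]
force: [2.3, -6.0, -10.7]
gripper_width: 0.14
finger_force: 18.0
```

```bash
python3 st.py 1 1.2
```

```text
t 6.85 deg 14.58 F [  2.3  -6.  -10.7] ff 18.0 w 0.14
1.0 tool y,z cm [-0.17 -0.41]
1.2 tool y,z cm [-0.21 -0.5 ]
pb [ 38. 184.] [ 36. 186.] hb [ 55.  87.  96. 190.] [ 56. 197.]
```

>>> jog_arm:
  deltas:
    - [0, -0.03, -0.09, 0, 0, 0]
    - [0, -0.06, -0.17, 0, 0, 0]
    - [0, -0.09, -0.26, 0, 0, 0]
    - [0, -0.12, -0.34, 0, 0, 0]
    - [0, -0.15, -0.42, 0, 0, 0]

```text
clock: 7.52
eef_pos: [474.4, -75.4, 125.3]
orientation: [3.139, -0.128, -0.001]
force: [2.0, -5.0, -10.5]
gripper_width: 0.139
finger_force: 18.0
```

```bash
python3 st.py 1
```

```text
t 7.53 deg 15.59 F [  2.   -5.  -10.5] ff 18.0 w 0.139
1.0 tool y,z cm [-0.18 -0.41]
pb [ 35. 184.] [ 33. 185.] hb [ 42. 191.] [ 42. 196.]
```

>>> jog_arm:
  deltas:
    - [0, -0.03, -0.09, 0, 0, 0]
    - [0, -0.06, -0.17, 0, 0, 0]
    - [0, -0.09, -0.26, 0, 0, 0]
    - [0, -0.12, -0.34, 0, 0, 0]
    - [0, -0.15, -0.42, 0, 0, 0]

```text
clock: 8.2
eef_pos: [474.5, -73.6, 129.7]
orientation: [-3.139, 0.128, 0.0]
force: [0.8, -4.7, -10.4]
gripper_width: 0.145
finger_force: 18.0
```

```bash
python3 st.py 1
```

```text
t 8.2 deg 16.66 F [  0.8  -4.7 -10.4] ff 18.0 w 0.145
1.0 tool y,z cm [-0.19 -0.41]
pb [149.] [150.] hb [ 25. 191.] [ 24. 115. 118. 195.]
```

The paperback let go at about 16.6°. Hold still and check it reaches the ledge.

>>> jog_arm:
  deltas:
    - [0, 0, 0, 0, 0, 0]
    - [0, 0, 0, 0, 0, 0]
    - [0, 0, 0, 0, 0, 0]
    - [0, 0, 0, 0, 0, 0]

```text
clock: 8.75
eef_pos: [474.6, -73.5, 129.8]
orientation: [-3.139, 0.128, 0.0]
force: [-1.6, -4.1, -5.7]
gripper_width: 0.142
finger_force: 18.0
```

```bash
python3 st.py 1
python3 - <<'E'
from st import *
s=snap('side');th=ang(r.observe()['eef_pos'][2])
a=cv2.resize(s['pixels'][115:240,180:320,::-1],None,fx=4,fy=4,interpolation=cv2.INTER_CUBIC)
P=[near(th,b,d,h) for b,d,h in((-90,15,0),(90,15,0),(-90,135,0),(0,135,0),(-90,135,12),(0,135,12))]
for u,v in (proj(s,W(x,y,yaw,P))-[180,115])*4: cv2.circle(a,(int(u),int(v)),2,(0,0,255),-1)
cv2.imwrite('pics/h1.png',a)
E
```

```text
t 8.75 deg 16.66 F [-1.6 -4.1 -5.7] ff 18.0 w 0.142
1.0 tool y,z cm [-0.19 -0.41]
pb [132.] [133.] hb [ 25. 191.] [ 25. 196.]
```

View pics/h1.png

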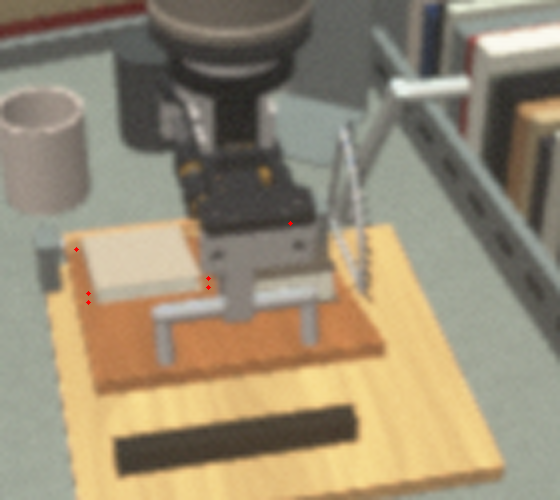

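The book's lower end is at d≈133-135 mm, so the paperback lies at the ledge. The hardback has not moved (191/196). Release the handle with only a partial opening.

>>> jog_arm:
  deltas:
    - [0, 0, 0, 0, 0, 0]
    - [0, 0, 0, 0, 0, 0]
    - [0, 0, 0, 0, 0, 0]
    - [0, 0, 0, 0, 0, 0]
  jaw: 0.5
  grip_force: 7

```text
clock: 9.35
eef_pos: [474.8, -73.4, 129.9]
orientation: [-3.139, 0.127, -0.001]
force: [-0.6, 0.1, 0.0]
gripper_width: 0.491
finger_force: 0.0
```

>>> jog_arm:
  deltas:
    - [0, 0, -2, 0, 0, 0]
    - [0, 0, -5, 0, 0, 0]
    - [0, 0, -9, 0, 0, 0]
    - [0, 0, -13, 0, 0, 0]
    - [0, 0, -17, 0, 0, 0]

```text
clock: 9.98
eef_pos: [474.6, -73.5, 301.2]
orientation: [-3.139, 0.127, -0.001]
force: [-0.6, 0.3, -0.5]
gripper_width: 0.498
finger_force: 0.0
```

```bash
python3 -c "
from go import *
tgt(W(x,y,yaw,[stud(bx,a)])[0]+[0,0,45])"
```

```text
9.97 [474.6 -73.5 301.2] d cm [16.36 -9.45  0.45] rot [-0. -0. -0.] F [-0.6  0.3 -0.5] w 0.498
```

>>> jog_arm:
  deltas:
    - [4.1, -2.4, 0, 0, 0, 0]
    - [8.2, -4.7, 0, 0, 0, 0]
    - [12.3, -7.1, 0, 0, 0, 0]
    - [16.4, -9.4, 0, 0, 0, 0]
    - [16.4, -9.4, 0, 0, 0, 0]

```text
clock: 10.6
eef_pos: [647.3, 9.0, 298.1]
orientation: [-3.138, 0.124, 0.003]
force: [-1.0, 0.2, -0.3]
gripper_width: 0.498
finger_force: 0.0
```

Run:
```python
from go import *
import pickle
w=snap('wrist');s=snap('side');pickle.dump((w,s),open('p2.pkl','wb'))
A=cv2.resize(w['pixels'][:,:,::-1],(400,300)); 
B=cv2.resize(s['pixels'][110:210,190:310,::-1],(400,333),interpolation=cv2.INTER_CUBIC)
cv2.imwrite('pics/p.png',np.hstack([cv2.copyMakeBorder(A,0,33,0,0,0),B]))
print('stud ends',(proj(w,W(x,y,yaw,[stud(bx,a,-22),stud(bx,a,22)]))/1.28).round(),((proj(s,W(x,y,yaw,[stud(bx,a,-22),stud(bx,a,22)]))-[190,110])/.3+[400,0]).round())
tgt(W(x,y,yaw,[stud(bx,a)])[0]+[0,0,-32])
```

```text
stud ends [[199. 185.]
 [199. 144.]] [[704.  92.]
 [754.  87.]]
10.7 [645.6   6.9 299.1] d cm [-0.02 -0.06  7.94] rot [-0.     0.001 -0.   ] F [-1.  -0.2 -0.5] w 0.501
```

View pics/p.png

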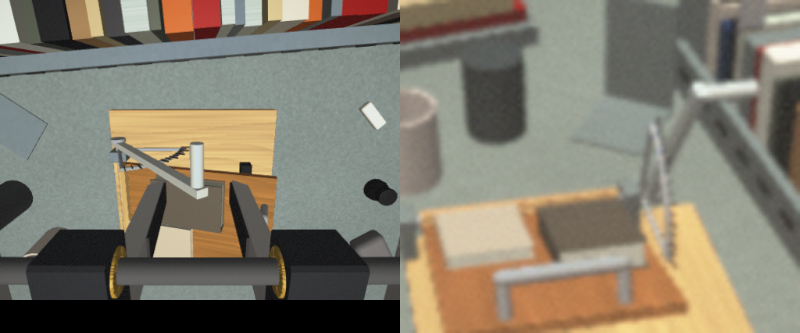

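The wrist view shows the stud at (199,145)-(199,187) as predicted. The side view shows the board still raised, the paperback at the ledge and the hardback unmoved. Descending onto the stud.

>>> jog_arm:
  deltas:
    - [0, 0, 2, 0, 0, 0]
    - [0, 0, 4, 0, 0, 0]
    - [0, 0, 6, 0, 0, 0]
    - [0, 0, 7.8, 0, 0, 0]
    - [0, 0, 7.8, 0, 0, 0]

```text
clock: 11.32
eef_pos: [644.9, 6.5, 220.4]
orientation: [3.139, -0.128, -0.003]
force: [0.0, -0.5, 0.5]
gripper_width: 0.494
finger_force: 0.0
```

>>> jog_arm:
  deltas:
    - [0, 0, 0, 0, 0, 0]
    - [0, 0, 0, 0, 0, 0]
    - [0, 0, 0, 0, 0, 0]
    - [0, 0, 0, 0, 0, 0]
    - [0, 0, 0, 0, 0, 0]
  jaw: 1
  grip_force: 7

```text
clock: 11.95
eef_pos: [645.8, 7.3, 221.8]
orientation: [-3.139, 0.127, -0.0]
force: [0.2, 2.8, -0.9]
gripper_width: 0.144
finger_force: 7.0
```

Run:
```python
from st import *
import pickle
# board angle check from the unobstructed side picture: project handle & board corners
w,s=pickle.load(open('p2.pkl','rb'))
for d in(15.5,16.66,18): print(d,((proj(s,W(x,y,yaw,[near(np.radians(d),-50,255,35),near(np.radians(d),50,255,35),near(np.radians(d),100,270)]))-[190,110])/.3+[400,0]).round().tolist())
tgt(W(x,y,yaw,[stud(bx,a)])[0]+[0,0,-32])
o=r.observe()
Q=np.array([o['eef_pos']])-[x,y,0];c,sn=np.cos(yaw),np.sin(yaw);ys=-sn*Q[0,0]+c*Q[0,1]
print('stand y,z of grip',ys,o['eef_pos'][2])
```

```text
15.5 [[503.0, 298.0], [627.0, 281.0], [687.0, 305.0]]
16.66 [[503.0, 292.0], [627.0, 276.0], [687.0, 299.0]]
18 [[502.0, 286.0], [627.0, 270.0], [686.0, 292.0]]
11.95 [645.8   7.3 221.8] d cm [-0.06 -0.02  0.21] rot [-0.001 -0.     0.   ] F [ 0.2  2.8 -0.9] w 0.144
stand y,z of grip -7.558997110758147 221.84880973654532
```

Both grips read right. Before lowering the pointer, I'll check the board angle from the image by numbers.

Run:
```python
from st import *
import pickle
from scipy.optimize import brentq
w,s=pickle.load(open('p2.pkl','rb'))
def barv(im,u,vp):
    g=im[:,:,2].astype(float)-.0; c=g[:, int(round(u))-1:int(round(u))+2].mean(1)
    lo=int(vp)-9; seg=c[lo:lo+18]; b=np.clip(seg-120,0,None); return (b*np.arange(lo,lo+18)).sum()/b.sum(), seg.astype(int)
for im,th,n in((S,0,'S0'),(s,np.radians(16.66),'p2')):
    for bo in(-35,-20,20,35):
        p=proj(im,W(x,y,yaw,[near(th,bo,255,35)]))[0]; m,seg=barv(im['pixels'],*p); print(n,bo,p.round(1),round(m,2),list(seg))
```

```text
S0 -35 [227.4 217.2] 215.24 [np.int64(129), np.int64(131), np.int64(104), np.int64(86), np.int64(85), np.int64(92), np.int64(129), np.int64(177), np.int64(188), np.int64(165), np.int64(131), np.int64(98), np.int64(87), np.int64(84), np.int64(86), np.int64(85), np.int64(83), np.int64(83)]
S0 -20 [232.8 216.4] 214.35 [np.int64(129), np.int64(132), np.int64(109), np.int64(88), np.int64(82), np.int64(86), np.int64(123), np.int64(175), np.int64(190), np.int64(171), np.int64(137), np.int64(101), np.int64(86), np.int64(85), np.int64(83), np.int64(84), np.int64(85), np.int64(86)]
S0 20 [247.  214.4] 213.05 [np.int64(119), np.int64(112), np.int64(91), np.int64(82), np.int64(81), np.int64(88), np.int64(126), np.int64(175), np.int64(187), np.int64(168), np.int64(135), np.int64(100), np.int64(85), np.int64(83), np.int64(82), np.int64(82), np.int64(82), np.int64(83)]
S0 35 [252.3 213.7] 212.28 [np.int64(120), np.int64(117), np.int64(102), np.int64(82), np.int64(80), np.int64(83), np.int64(113), np.int64(167), np.int64(188), np.int64(175), np.int64(144), np.int64(107), np.int64(83), np.int64(80), 
[... 505 characters left out ...]
np.int64(78), np.int64(79), np.int64(77), np.int64(79), np.int64(78), np.int64(79), np.int64(79), np.int64(78), np.int64(78)]
p2 20 [247.  194.3] 187.95 [np.int64(142), np.int64(156), np.int64(165), np.int64(185), np.int64(186), np.int64(161), np.int64(126), np.int64(98), np.int64(84), np.int64(78), np.int64(79), np.int64(76), np.int64(80), np.int64(79), np.int64(78), np.int64(79), np.int64(79), np.int64(78)]
p2 35 [252.5 193.5] 187.16 [np.int64(139), np.int64(154), np.int64(164), np.int64(184), np.int64(189), np.int64(169), np.int64(136), np.int64(101), np.int64(86), np.int64(81), np.int64(84), np.int64(82), np.int64(81), np.int64(80), np.int64(78), np.int64(79), np.int64(75), np.int64(76)]
```

The mismatch came from a sign slip in my helper's handle offset, not from the board. The chord of the tool path gives 16.65°. Target for the pointer is 0.2908 rad. Swinging the pointer down along its arc.

>>> jog_arm:
  deltas:
    - [0, 1.28, 0.97, 0, 0, 0]
    - [0, 2.5, 2.02, 0, 0, 0]
    - [0, 3.64, 3.14, 0, 0, 0]
    - [0, 4.71, 4.35, 0, 0, 0]
    - [0, 5.69, 5.62, 0, 0, 0]

```text
clock: 12.58
eef_pos: [641.4, -50.2, 164.3]
orientation: [-3.138, 0.128, -0.001]
force: [5.0, 10.0, -5.1]
gripper_width: 0.149
finger_force: 7.0
```

```bash
sed -i 's/130-d\*np.cos(th)-h\*np.sin(th)/130-d*np.cos(th)+h*np.sin(th)/' st.py
cat > pt.py <<'E'
from go import *
o=r.observe();p=np.array(o['eef_pos'])-[645.8,7.3,221.8]
dy=-np.sin(yaw)*p[0]+np.cos(yaw)*p[1];dz=p[2];c=np.hypot(dy,dz)
D=2*np.arcsin(c/480);m=np.arctan2(-dy,-dz)
print(round(float(o['clock']),2),'dy,dz',round(dy,1),round(dz,1),'a0,a1 chord',round(m+D/2,4),round(m-D/2,4),'a1 from .9604:',round(.9604-D,4),'F',np.array(o['force']).round(1),'w',o['gripper_width'])
a1=.9604-D
print('to .2908: tool y,z cm',-(240*(np.cos(a1)-np.cos(.2908)))/10, 24*(np.sin(a1)-np.sin(.2908)))
E
python3 pt.py
```

```text
12.57 dy,dz -57.7 -57.5 a0,a1 chord 0.9577 0.6169 a1 from .9604: 0.6195 F [ 5.  10.  -5.1] w 0.14875122227793502
to .2908: tool y,z cm 3.4526995087651073 7.054382855855277
```

>>> jog_arm:
  deltas:
    - [0, 0.9, 1.33, 0, 0, 0]
    - [0, 1.71, 2.72, 0, 0, 0]
    - [0, 2.42, 4.16, 0, 0, 0]
    - [0, 3.0, 5.6, 0, 0, 0]
    - [0, 3.5, 7.1, 0, 0, 0]

```text
clock: 13.2
eef_pos: [638.9, -83.4, 93.5]
orientation: [-3.136, 0.126, -0.002]
force: [5.9, 13.5, -1.8]
gripper_width: 0.143
finger_force: 7.0
```

>>> jog_arm:
  deltas:
    - [0, 0, 0, 0, 0, 0]
    - [0, 0, 0, 0, 0, 0]

```text
clock: 13.45
eef_pos: [638.0, -83.4, 93.1]
orientation: [-3.137, 0.126, 0.001]
force: [3.7, 13.7, -5.4]
gripper_width: 0.143
finger_force: 7.0
```

```bash
python3 pt.py
python3 - <<'E'
from st import *
s=snap('side');c=snap('scene');import pickle;pickle.dump((s,c),open('e.pkl','wb'))
B=cv2.resize(s['pixels'][125:245,180:330,::-1],(500,400),interpolation=cv2.INTER_CUBIC)
A=cv2.resize(c['pixels'][150:250,210:330,::-1],(300,250),interpolation=cv2.INTER_CUBIC)
cv2.imwrite('pics/e.png',np.hstack([B,cv2.copyMakeBorder(A,0,150,0,0,0)]))
E
```

```text
13.45 dy,dz -91.0 -128.7 a0,a1 chord 0.9502 0.2812 a1 from .9604: 0.2913 F [ 3.7 13.7 -5.4] w 0.1425729966481897
to .2908: tool y,z cm 0.0036217427555556014 0.012089774803080822
```

>>> jog_arm:
  deltas:
    - [0, 0, 0, 0, 0, 0]
    - [0, 0, 0, 0, 0, 0]
    - [0, 0, 0, 0, 0, 0]
    - [0, 0, 0, 0, 0, 0]
  jaw: 0.5

```text
clock: 14.05
eef_pos: [638.2, -85.2, 94.5]
orientation: [3.139, -0.128, -0.0]
force: [-0.0, -0.2, 0.8]
gripper_width: 0.497
finger_force: 0.0
```

>>> jog_arm:
  deltas:
    - [0, 0, -2, 0, 0, 0]
    - [0, 0, -5, 0, 0, 0]
    - [0, 0, -9, 0, 0, 0]
    - [0, 0, -14, 0, 0, 0]
    - [0, 0, -19, 0, 0, 0]

```text
clock: 14.68
eef_pos: [638.1, -84.6, 287.9]
orientation: [-3.139, 0.127, -0.002]
force: [0.6, -0.1, -0.6]
gripper_width: 0.502
finger_force: 0.0
```

Run:
```python
from st import *
s=snap('side')
a=s['pixels'][125:245,180:330,::-1];k=5
B=cv2.resize(a,None,fx=k,fy=k,interpolation=cv2.INTER_CUBIC)
def dot(P,col):
    for u,v in (proj(s,W(x,y,yaw,P))-[180,125])*k: cv2.circle(B,(int(u),int(v)),3,col,-1)
th=np.radians(16.65)
dot([near(th,-50,255,35),near(th,50,255,35),near(th,-100,270),near(th,100,270)],(0,0,255))
dot([stud(bx,.2908,-22),stud(bx,.2908,22)],(0,255,0))
dot([stud(bx,.2908+.07,22),stud(bx,.2908-.07,22)],(255,0,0))
cv2.imwrite('pics/e2.png',B);print(B.shape,r.observe()['clock'])
```

```text
(600, 750, 3) 14.725
```

View pics/e2.png

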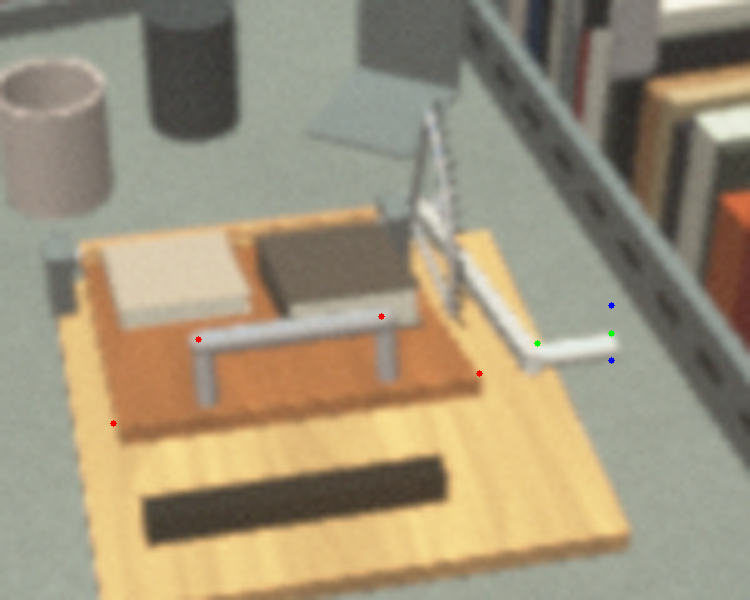

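The final view shows the paperback at the ledge (175,280), the hardback unmoved, the board raised and the pointer down with its stud at (537,352)-(613,346). It may be about 1° low, so I'll do a joint fit over both pictures to decide whether to nudge it.

```bash
cat > jf.py <<'E'
from st import *
u0=np.array([[84,529],[502,470],[390,228],[165,409],[318,389],[398,90],[467,86],[107,472],[381,434]])/4+[180,115]
u1=np.array([[98,598],[630,533],[490,233],[203,342],[383,322],[537,352],[615,345],[120,431],[480,383]])/5+[180,125]
def pts(q,th,a,cx):
    x,y,yaw,b=q; N=lambda o,d,h=0:[b+o,130-d*np.cos(th)+h*np.sin(th),55+d*np.sin(th)+h*np.cos(th)]
    return W(x,y,yaw,[[-155,-155,18],[155,-155,18],[155,155,18],N(-50,255,35),N(50,255,35),stud(b,a,-22),stud(b,a,22),N(-100,270),N(100,270)])
def res(p):
    sh=p[7:9]
    return np.r_[(proj(S,pts(p[:4],0,p[4],0))+sh-u0)[2:].ravel(),(proj(S,pts(p[:4],p[5],p[6],0))+sh-u1)[2:].ravel(),sh/1.5]
f2=least_squares(res,[x,y,yaw,bx,.95,.29,.28,0,0],loss='soft_l1')
J=f2.jac;cov=np.linalg.inv(J.T@J)*.8**2
print(f2.x.round(3),'sd',np.sqrt(np.diag(cov)).round(4));print(res(f2.x)[:-2].reshape(2,-1,2).round(1).tolist())
E
python3 jf.py
```

```text
[ 5.1912e+02  3.1533e+01 -8.7000e-02 -3.3197e+01  9.6600e-01  2.7500e-01
  2.6800e-01 -2.4000e-02  1.4910e+00] sd [5.3508 5.3433 0.0101 3.7615 0.0096 0.0066 0.0098 1.1949 1.2295]
[[[0.2, -0.6], [1.2, 0.4], [-1.7, 0.6], [2.1, 0.2], [-0.1, -0.4], [-0.9, 0.0], [0.5, -0.4]], [[-0.3, -0.2], [-0.2, 0.8], [0.2, 0.2], [0.3, 0.3], [-0.5, -0.3], [-0.5, -0.4], [0.2, -0.4]]]
```

The pointer and board agree to about 0.4°, so no nudge is needed. Handing in.

```bash
python3 -c "
from plant import close_job
print(close_job())"
```

```text
the job is handed in; nothing more can be done
None
```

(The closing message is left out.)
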